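# Fit the spacer in a gel-casting stand and hold the glass pressed on it

## Robot

A 6-joint arm with a two-finger parallel gripper is mounted at the origin on the work surface. World frame = base frame: x ahead of the robot, y to its left, z up, the work surface at z = 0. Lengths are in mm, angles in rad, forces in N, time in s.
With the tool pointing down it reaches from about 275 to 775 mm from the base axis. Payload 14.6 kg.
Tool frame: the origin (TCP) lies between the finger pads; the fingertips stand 11 mm ahead of it and the grasp point (between the pads) lies 8 mm behind it; z points along the fingers, y is the line along which they close (so a half turn about z gives the same grasp; the last joint's range is limited). The gripper opens to 85 mm and grips with 20 to 120 N. Pads are 22 mm wide; open, the fingers measure 114 mm over their backs; the gripper's body (76 mm by 85 mm) begins 54 mm behind the grasp point. The pads swing forward as they close: fully open they stand 13 mm farther back than shut.
Start: joints at [1.079, 0.263, -0.048, 1.259, 0, 1.415], TCP at [173.501, 495.506, 206.278] pointing down, gripper open.
Joint ranges: [-2.65, 2.65], [-0.89, 1.7], [-1.18, 1.37], [-2.13, 2.11], [-1.35, 1.29], [-3.14, 3.14]. Speed limits (rad/s): [1.89, 1.89, 2.57, 2.79, 3.14, 3.14].

## Interface

Orientations are given as a rotation vector (axis times angle).
In Python, from station import read_state, imaging, job gives the robot as it stands.
- The arm moves only by the tool play_rows, never from a script. Its argument "plan" is a list that holds one entry, the list of rows, each a list of 5 numbers: the shift along the tool's x, y, z in m, then the turn about the tool's z in rad, then the closure in counts, from 0 (fully open) to 255 (shut). In form: [[[x, y, z, roll, grip], ...]]. A call has 1 to 10 rows; each row is the pose to reach, as a shift and turn from the pose commanded when the call began, along the tool's axes at that moment; what a row does not reach only later rows make up. A row lasts 1/8 s, in which the tool goes at most 62.5 mm and 10.7 degrees, less where a joint would pass 70% of its speed; a pose out of reach is approached as far as the arm can. A call with a gripper value outside its range is refused whole. The fingers move at their own pace and stop on an object; "squeeze" is the grip in N (left out, the last holds). Time passes only in rows, so rows that repeat a pose let the fingers close. It gives the time, the measured TCP pose, the force, the opening and the grip force at its end, in the units of the state.
- read_state(): the state, without advancing time (a new reading comes with each control period).
- imaging.grab_frame(name): name is "scene" or "top"; returns a dict with "image" (400x640x3 uint8, red, green, blue), "K" (3x3 intrinsics, pixels), "distortion" ([k1, k2, p1, p2, k3] as OpenCV has them; the pictures are not rectified), "pose" (4x4, takes a point from camera to world coordinates). Camera axes: x right, y up, looking along -z (the intrinsics and any distortion apply to the point x, -y, -z); pixel columns grow to the right and rows downward; lengths in mm; the calibration is good to about 2 mm. A picture is of the moment at which its call begins. There is no depth.
- job.finish_job(): hands the job in; it is judged then, once.
The state is a dict: "time_s": time; "joint_pos": joint angles; "qd": joint speeds; "joint_efforts": joint torques, N m; "tool_pos": TCP position; "orientation": TCP orientation; "contact_force": force on the tool from outside, world axes, zero at the start; "moment": the same for the moment, N m; "width": opening from 0.0 (shut) to 1.0 (fully open); "gripper_force": force on a finger pad.
Only numpy, scipy, OpenCV 4.12 (cv2) and the standard library are available. Lean on these libraries where they do the work, as an engineer would, in place of code of your own. Each camera call takes 0.05 s, during which the arm holds its last target. There are 200 camera calls.

## Task

Take the blue spacer out of its rack with a gentle grip, slide it down from above into the half of the casting stand's gap that is wide enough for it, without forcing it, and let go of it once it stands upright on the base. Then push the sprung glass plate gently back until it clamps the spacer flush against the backing, and finish while still holding the plate pressed there (do not let go: it springs back). Leave the red spacer and everything else where they are.

Things in the scene. Friction and masses are not known exactly. Their poses are not given: they have to be found in the camera images.
- spacer: blue acrylic spacer, an upright bar 12 mm thick (its x), 30 mm wide (its y), 105 mm tall (its z), 30 to 65 g; origin centre of its underside. Starts upright in a rack slot, its foot 8 mm above the table and 68 mm of it out of the rack. Grip it across the 30 mm width. Cracks if a finger squeezes it with more than 70 N: use a light grip (about 20 to 30 N)
- rack: fixed white rack block, 140 (x) x 64 (y) x 45 mm tall, slot floors 8 mm above the table; the blue spacer stands with about 2 mm play in the slot at x = -35 mm, the red one in the slot at x = +35 mm, their thickness along the rack's x; origin centre of underside
- stand: fixed white gel-casting stand: base 170 (x) x 210 (y) mm, its top 12 mm above the table; x points away from the robot (from the glass plate to the backing). Origin at the table surface, at the middle (y = 0) of the gap, in line with the plate's rear face as it starts. Side guide rods at y = +-92 mm, up to 30 mm above the table
- plate: upright green-tinted glass plate, 6 mm thick (x), 150 mm wide (y), top 73 mm above the table; orange shoe at its foot (23 mm high, reaching 14 mm before the glass). Slides only along the stand's +x, 0 to 9 mm, against a spring (1.5 N at the start, 150 N/m); 7 mm when clamping the spacer. Origin 12 mm above the table, mid-width of the rear face; push the upper front face; cracks above 40 N
- thin_back: fixed yellow backing block standing on the stand behind one half of the glass plate (left or right, it varies): 18 mm thick, 73 mm wide (y), top 72 mm above the table. Origin at the middle of the lower edge of its rear face, 12 mm above the table; its front face is at x = -18 mm, and the gap between it and the plate is 19 mm at the start: wide enough for the blue spacer
- thick_back: fixed yellow backing block behind the other half: 28 mm thick, 73 mm wide, top 72 mm above the table; origin likewise, front face at x = -28 mm, gap to the plate only 9 mm: too narrow. Pressing the spacer on it with more than 15 N counts as forcing
- red_spacer: red acrylic spacer, 23 x 30 x 105 mm, too thick for either half of the gap; stands in the rack's other slot; origin centre of underside
- beaker: glass beaker, 68 mm wide, 90 mm tall; origin centre of underside
- brown_bottle: amber reagent bottle with blue cap, 70 mm wide, 140 mm tall; origin centre of underside
- flask: conical glass flask, 80 mm wide, 110 mm tall; origin centre of underside
- spatula: flat steel lab spatula, 170 mm long, 14 mm wide, lying flat; origin on its underside
- jar: small jar with white lid, 60 mm wide, 70 mm tall; origin centre of underside
Things that resemble listed ones, but are neither listed nor needed, are in the scene too. Several things have the shape of the spacer; the one meant has the colours described above.

How it is judged (in metres and radians):
On the way, in this order (a step that is already met when the one before it is completed fails the run):
1. the blue spacer stands in the wide half of the gap, on the base, let go, with the glass plate not yet clamped on it (x of spacer in the frame of thin_back between -0.037 and -0.018 m and y of spacer in the frame of thin_back between -0.026 and 0.026 m and z of spacer in the frame of stand between 0.008 and 0.016 m and angle between spacer's own z axis and vertical below 0.15 rad and contact force between the fingers and spacer below 0.2 N and x of plate in the frame of stand below 0.0055 m), for 0.2 s.
2. the glass plate is pressed flush onto the spacer (x of plate in the frame of stand above 0.0062 m and contact force between spacer and thin_back above 1.5 N), for 0.2 s.
At the end, for the whole second after the job is handed in: Blue spacer on the base (4 mm), upright and square (0.06 rad), before the thin backing (26 mm of its middle), untouched by the fingers; plate still held pressed, 6.2 to 8.2 mm from its start, at least 1 N between plate and spacer and between spacer and backing (x of spacer in the frame of thin_back between -0.037 and -0.018 m and y of spacer in the frame of thin_back between -0.026 and 0.026 m and z of spacer in the frame of stand between 0.008 and 0.016 m and angle between spacer's own z axis and vertical below 0.15 rad and x of plate in the frame of stand between 0.0062 and 0.0082 m and contact force between spacer and thin_back above 1 N and contact force between plate and spacer above 1 N and angle between the x axis of spacer and the x axis of stand, either way round below 0.06 rad and angle between spacer's own z axis and vertical below 0.06 rad and contact force between the fingers and spacer below 0.2 N); the arm keeps its last pose, push and grip.
It fails at once if a finger squeezes the blue spacer too hard (70 N each side) (contact force between the fingers and spacer above 140 N).
It fails at once if the glass plate is pressed with more than 40 N (contact force between any of the fingers, spacer and plate above 40 N).
It fails at once if the spacer is forced onto the thick backing block (more than 15 N) (contact force between spacer and thick_back above 15 N).
It fails at once if the red spacer or another bystander is moved more than 20 mm (distance of any of red_spacer, beaker, brown_bottle, flask, spatula, jar from where it was at the start of the episode above 0.02 m).
It also fails if it takes over 48 s, if anything falls off the work surface, if the arm or the gripper's body presses on something with over 40 N, if the wrist force passes 120 N, or if a joint passes its speed limit or range.

## Working session

There is one attempt and no reset: what is moved stays moved. The work goes in short steps, Python scripts to look and compute and a tool call to move; the robot and the scene stay as the last step left them, time stands still between calls to the robot, and variables do not carry over. Pictures are saved under pics/ and viewed, at most 10 in all, crops included, and the job is handed in when it is done.

Besides the shell and the picture viewer there is one more tool, called after "Request:" by a JSON object that holds its "fn" and its "kwargs". play_rows: Moves the arm, as the interface text tells. Its arguments: {"type":"object","properties":{"plan":{"type":"array","items":{"type":"array","items":{"type":"array","items":{"type":"number"}}}},"squeeze":{"type":"number"}},"required":["plan"]}

```bash
mkdir -p pics
python3 - <<'E'
from station import read_state, imaging
import cv2,pickle
s=read_state();print(s)
for n in("scene","top"):
    f=imaging.grab_frame(n);pickle.dump(f,open(n+".pkl","wb"))
    cv2.imwrite(f"pics/{n}0.png",f["image"][:,:,::-1]);print(n,f["K"],f["distortion"],f["pose"])
E
```

```text
{'time_s': 0.0, 'joint_pos': array([ 1.07873119e+00,  2.63541293e-01, -4.89367510e-02,  1.25939948e+00,
       -3.52470103e-05,  1.41546854e+00]), 'qd': array([-5.68971426e-05,  2.86694485e-04,  6.21672379e-04, -3.18135183e-04,
       -5.78597566e-04,  2.34245103e-04]), 'joint_efforts': array([ 2.41389273e-03, -6.37619948e+01,  3.84580350e+01,  1.36276544e-02,
       -1.37250800e-05, -3.84522264e-05]), 'tool_pos': array([173.3497571 , 495.2352908 , 205.81565895]), 'orientation': array([-5.26398102e-01, -3.09686229e+00,  1.62758246e-03]), 'contact_force': array([-3.96579063e-04,  6.30008875e-01, -3.78741756e-01]), 'moment': array([ 0.03820712,  0.0409672 , -0.00730389]), 'gripper_force': 0.0, 'width': 0.9986493058931141}
scene [[484.41413702   0.         322.52022017]
 [  0.         484.41413702 197.99004105]
 [  0.           0.           1.        ]] [-0.08488851  0.          0.          0.          0.        ] [[ 4.68317341e-01 -6.79217468e-01  5.65103972e-01  1.19397857e+03]
 [ 8.83463497e-01  3.69438123e-01 -2.88110608e-01 -3.17850150e+02]
 [-1.30811923e-02  6.34175925e-01  7.73078119e-01  9.33728682e+02]
 [ 0.00000000e+00  0.00000000e+00  0.00000000e+00  1.00000000e+00]]
top [[475.89838213   0.         313.6839103 ]
 [  0.         475.89838213 193.42263541]
 [  0.           0.           1.        ]] [-0.04018552  0.          0.          0.          0.        ] [[ 6.26194446e-06  9.87805838e-01 -1.55690803e-01  3.67653620e+02]
 [-9.99982182e-01  9.35590471e-04  5.89578752e-03 -1.05295592e+01]
 [ 5.96955617e-03  1.55687992e-01  9.87788243e-01  1.23855401e+03]
 [ 0.00000000e+00  0.00000000e+00  0.00000000e+00  1.00000000e+00]]
```

View pics/scene0.png

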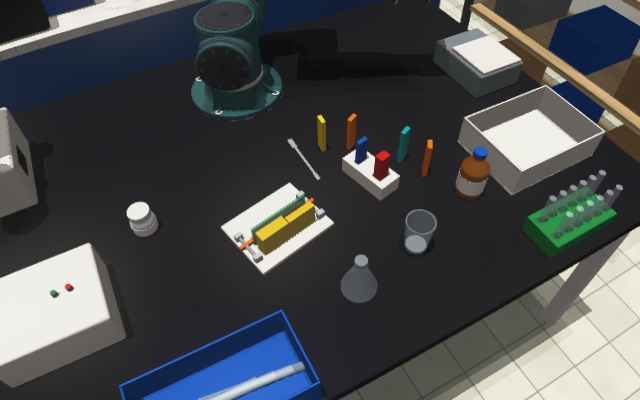

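View pics/top0.png

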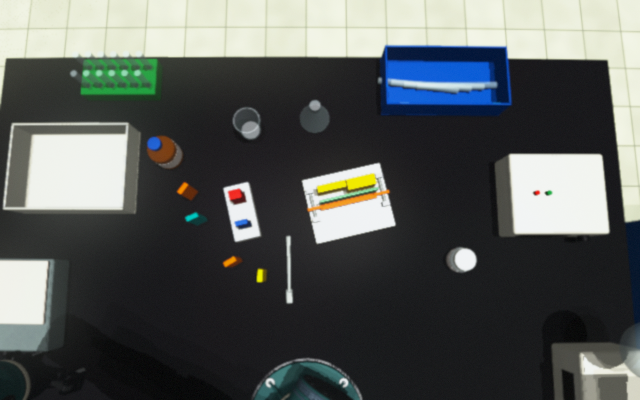

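Scene: the candidates shaped like the spacer are the blue bar in the rack (scene 361,150 / top 243,224), the red bar (382,165), teal (403,145), two orange, and one yellow. Blue in the white rack matches the description. The stand is at scene (277,228) / top (349,203). I'll confirm in one enlarged crop of each view.

Run:
```python
import cv2,pickle,numpy as np
t=pickle.load(open("top.pkl","rb"))["image"][:,:,::-1];s=pickle.load(open("scene.pkl","rb"))["image"][:,:,::-1]
a=cv2.resize(t[155:255,215:405],None,fx=4.2,fy=4.2,interpolation=cv2.INTER_CUBIC)[:,:800]
cv2.imwrite("pics/topc.png",a)
b=cv2.resize(s[125:275,215:405],None,fx=4,fy=4,interpolation=cv2.INTER_CUBIC)
cv2.imwrite("pics/scenec.png",b)
```

```text
(no output)
```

View pics/topc.png

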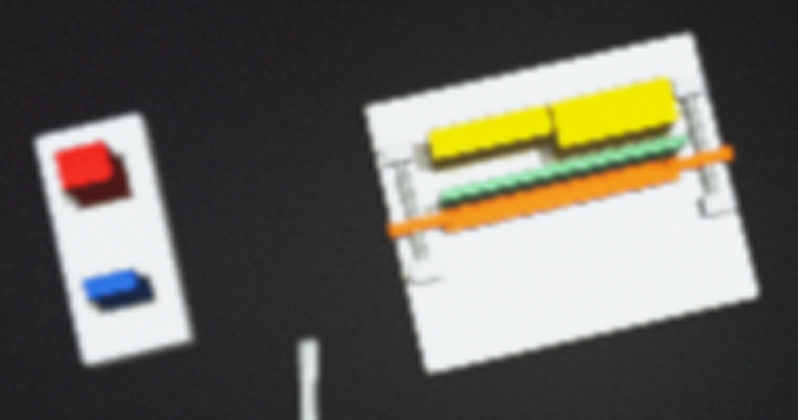

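View pics/scenec.png

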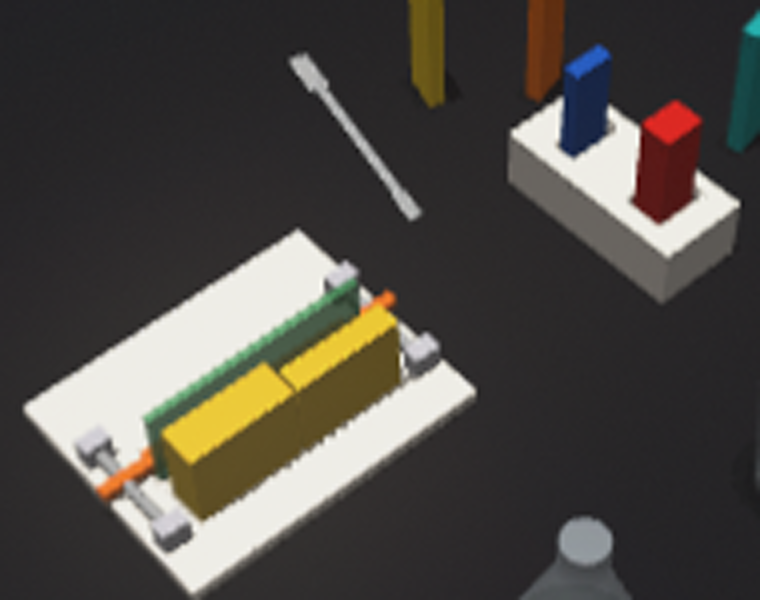

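```bash
cat > h.py <<'E'
import cv2,numpy as np,pickle
def proj(f,P):
    T=np.linalg.inv(f["pose"]);c=np.atleast_2d(P)@T[:3,:3].T+T[:3,3]
    return cv2.projectPoints((c*[1,-1,-1]).reshape(-1,1,3),np.zeros(3),np.zeros(3),f["K"],np.array(f["distortion"],float))[0].reshape(-1,2)
def tf(q,L):
    c,s=np.cos(q[2]),np.sin(q[2]);L=np.array(L,float)
    return np.c_[q[0]+c*L[:,0]-s*L[:,1],q[1]+s*L[:,0]+c*L[:,1],L[:,2]]
E
cat > fit.py <<'E'
from h import *
from scipy.optimize import least_squares as ls
F={n:pickle.load(open(n+".pkl","rb")) for n in("top","scene")}
U={"top":lambda p:(np.array(p)+.5)/4.2-.5+[215,155],"scene":lambda p:(np.array(p)+.5)/4-.5+[215,125]}
# (camera, object, local point, crop pixel); base front x = 'b' (unknown)
D=[]
def a(cam,o,*pts):
    for L,p in pts:D.append((cam,o,L,U[cam](p)))
B=lambda e,y:("b",e,y)
a("top","s",(B(170,105),(365,105)),(B(170,-105),(692,33)),(B(0,-105),(758,296)),(B(0,105),(429,374)),
 ((37,74,72),(428,130)),((19,74,72),(431,162)),((37,-74,72),(668,78)),((9,-74,72),(675,120)))
a("scene","s",(B(0,-105),(24,408)),(B(0,105),(298,231)),(B(170,105),(475,390)),(B(170,-105),(195,593)),
 ((9,-74,72),(163,433)),((37,-74,72),(203,462)),((37,74,72),(399,321)),((19,74,72),(382,308)),((-6,-75,73),(147,418)),((-6,75,73),(355,280)))
a("top","r",((70,32,45),(35,137)),((-70,32,45),(84,366)),((70,-32,45),(140,113)),((-70,-32,45),(188,341)))
a("scene","r",((-70,-32,45),(510,132)),((70,32,45),(739,204)),((70,-32,45),(663,252)))
a("top","k",((6,15,113),(84,285)),((6,-15,113),(136,269)),((-6,-15,113),(141,283)),((-6,15,113),(90,301)))
a("scene","k",((-6,-15,113),(567,66)),((6,-15,113),(583,75)),((6,15,113),(609,53)),((-6,15,113),(596,44)))
def res(v):
    q={"s":v[0:3],"r":v[3:6],"k":v[6:9]};o={"top":v[10:12],"scene":v[12:14]};R=[]
    for c,k,L,p in D:
        if L[0]=="b":L=(v[9]+L[1],L[2],12)
        R.append(proj(F[c],tf(q[k],[L]))[0]+o[c]-p)
    return np.r_[np.array(R).ravel(),v[10:14]*.7]
r=ls(res,np.r_[400,-70,.23,380,150,.2,350,150,.2,-80,0,0,0,0],loss="soft_l1",x_scale=np.r_[[10,10,.1]*3,10,1,1,1,1])
v=r.x
for n,i in("stand",0),("rack",3),("blue",6):print(n,v[i:i+3].round(3))
print("b,off",v[9:].round(2));
for d,e in zip(D,res(v)[:-4].reshape(-1,2)):print(d[0],d[1],d[2],e.round(2))
q=v[3:6];print("blue from rack",tf(q,[(-35,0,0)]),"target",tf(v[:3],[(19-6-3.5,37,12)]))
E
python3 fit.py
```

```text
stand [ 5.53693e+02 -1.02341e+02  2.32000e-01]
rack [5.09869e+02 1.66488e+02 2.27000e-01]
blue [4.76238e+02 1.56473e+02 3.48000e-01]
b,off [-100.83    0.64    0.4     0.48    0.36]
top s ('b', 170, 105) [-0.02  0.67]
top s ('b', 170, -105) [-0.41 -0.08]
top s ('b', 0, -105) [ 0.3  -0.19]
top s ('b', 0, 105) [-0.29 -0.  ]
top s (37, 74, 72) [-0.46 -0.14]
top s (19, 74, 72) [ 0.5  -0.81]
top s (37, -74, 72) [-0.08 -1.1 ]
top s (9, -74, 72) [ 1.05 -0.38]
scene s ('b', 0, -105) [-0.18 -0.35]
scene s ('b', 0, 105) [ 0.42 -0.66]
scene s ('b', 170, 105) [ 1.09 -0.23]
scene s ('b', 170, -105) [0.05 0.19]
scene s (9, -74, 72) [-0.12 -0.02]
scene s (37, -74, 72) [-2.45  0.67]
scene s (37, 74, 72) [0.65 0.12]
scene s (19, 74, 72) [-0.21 -1.2 ]
scene s (-6, -75, 73) [-0.58 -0.46]
scene s (-6, 75, 73) [-0.11 -0.93]
top r (70, 32, 45) [0.58 0.64]
top r (-70, 32, 45) [-0.1  -0.09]
top r (70, -32, 45) [0.18 0.81]
top r (-70, -32, 45) [0.15 0.13]
scene r (-70, -32, 45) [ 0.14 -0.1 ]
scene r (70, 32, 45) [0.31 0.08]
scene r (70, -32, 45) [1.04 1.16]
top k (6, 15, 113) [-0.31 -0.29]
top k (6, -15, 113) [-0.73 -0.76]
top k (-6, -15, 113) [-0.3   0.64]
top k (-6, 15, 113) [-0.14  0.64]
scene k (-6, -15, 113) [-0.72  0.85]
scene k (6, -15, 113) [-0.89  0.9 ]
scene k (6, 15, 113) [ 0.4  -0.04]
scene k (-6, 15, 113) [-0.17 -0.04]
blue from rack [[475.76523155 158.61921155   0.        ]] target [[554.42553281 -64.1479818   12.        ]]
```

```bash
cat > mv.py <<'E'
import sys,numpy as np
from scipy.spatial.transform import Rotation as Ro
from station import read_state
def go(x,y,z,yaw=None):
    """tool-frame shift (m) and roll to reach world TCP, tool y along yaw+90deg"""
    s=read_state();R=Ro.from_rotvec(s["orientation"]).as_matrix()
    d=R.T@(np.array([x,y,z])-s["tool_pos"])/1000;ang=np.arctan2(R[1,1],R[0,1])
    roll=0 if yaw is None else -(((yaw+np.pi/2-ang)+np.pi/2)%np.pi-np.pi/2)
    print("pos",s["tool_pos"].round(2),"yaw",round(ang-np.pi/2,4),"tilt",R[:,2].round(4),"F",s["contact_force"].round(2),"w",round(s["width"],3),"gf",round(s["gripper_force"],1),"t",s["time_s"])
    print("shift",d.round(4),"roll",round(roll,3))
if __name__=="__main__":go(*map(float,sys.argv[1:]))
E
python3 mv.py 475.7 157.6 206 0.229
```

```text
pos [173.38 495.29 205.9 ] yaw -0.3368 tilt [-4.e-04 -8.e-04 -1.e+00] F [ 0.15  0.19 -0.18] w 0.999 gf 0.0 t 0.1
shift [-0.3969 -0.2188  0.    ] roll -0.566
```

Request:
{"fn": "play_rows", "kwargs": {"plan": [[[-0.05,-0.027,0,-0.07,0],[-0.1,-0.055,0,-0.14,0],[-0.15,-0.082,0,-0.21,0],[-0.2,-0.11,0,-0.28,0],[-0.25,-0.138,0,-0.35,0],[-0.3,-0.165,0,-0.42,0],[-0.35,-0.193,0,-0.5,0],[-0.397,-0.219,0,-0.566,0],[-0.397,-0.219,0,-0.566,0],[-0.397,-0.219,0,-0.566,0]]], "squeeze": 25}}

```text
time_s: 1.35
tool_pos: [475.4, 157.7, 206.0]
orientation: [0.358, -3.12, -0.0]
contact_force: [0.1, 0.6, -0.3]
width: 1.001
gripper_force: 0.0
```

```bash
python3 mv.py 475.7 157.6 91 0.229
```

```text
pos [475.36 157.69 206.04] yaw 0.2283 tilt [-9.e-04  0.e+00 -1.e+00] F [ 0.1   0.63 -0.33] w 1.001 gf 0.0 t 1.35
shift [-0.0004 -0.0002  0.115 ] roll -0.001
```

Request:
{"fn": "play_rows", "kwargs": {"plan": [[[0,0,0.04,0,0],[0,0,0.08,0,0],[0,0,0.105,0,0],[0,0,0.115,0,0],[0,0,0.115,0,0]]]}}

```text
time_s: 1.98
tool_pos: [475.4, 158.2, 91.5]
orientation: [0.361, -3.121, -0.0]
contact_force: [0.0, 0.6, 0.6]
width: 0.999
gripper_force: 0.0
```

```bash
python3 - <<'E'
from station import imaging
import cv2,pickle,numpy as np
a=imaging.grab_frame("scene");b=imaging.grab_frame("top")
A=cv2.resize(a["image"][60:210,300:440,::-1],None,fx=4,fy=4,interpolation=2)
cv2.imwrite("pics/p1.png",A)
E
python3 mv.py 475.7 157.6 91 0.229
```

```text
pos [476.22 158.02  92.26] yaw 0.2296 tilt [ 1.3e-03  2.0e-04 -1.0e+00] F [0.41 0.17 0.67] w 1.001 gf 0.0 t 2.075
shift [ 0.0006 -0.0003  0.0013] roll 0.001
```

View pics/p1.png

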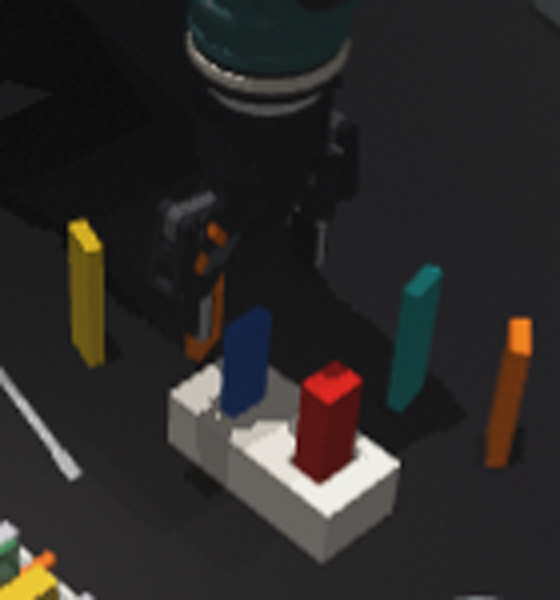

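Run:
```python
from h import *
f=pickle.load(open("scene.pkl","rb"))
q=(476.2,158,.229)
L=[(x,y,z) for y in(42.5,-42.5) for x in(-11,11) for z in(81,94)]+[(0,0,113),(6,15,113),(-6,-15,113)]
for l,p in zip(L,(proj(f,tf(q,L))-[300,60])*4):print(l,p.round())
```

```text
(-11, 42.5, 81) [280. 314.]
(-11, 42.5, 94) [281. 299.]
(11, 42.5, 81) [305. 332.]
(11, 42.5, 94) [306. 317.]
(-11, -42.5, 81) [181. 378.]
(-11, -42.5, 94) [182. 363.]
(11, -42.5, 81) [206. 397.]
(11, -42.5, 94) [207. 382.]
(0, 0, 113) [246. 317.]
(6, 15, 113) [271. 311.]
(-6, -15, 113) [221. 324.]
```

Run:
```python
from h import *
from station import imaging
b=imaging.grab_frame("top");a=imaging.grab_frame("scene")
A=cv2.resize(b["image"][170:270,190:290,::-1],None,fx=4,fy=4,interpolation=2)
B=cv2.resize(a["image"][80:180,320:420,::-1],None,fx=4,fy=4,interpolation=2)
q=(476.2,158,.229)
C=cv2.convertScaleAbs(np.hstack([A,B]),alpha=1.8,beta=25)
for f,o,k in((b,(190,170),0),(a,(320,80),400)):
  for y in(42.5,-42.5):
    P=((proj(f,tf(q,[(-11,y,94),(11,y,94)]))-o)*4+[k,0]).astype(int)
    cv2.line(C,tuple(map(int,P[0])),tuple(map(int,P[1])),(255,0,255),1)
cv2.imwrite("pics/p2.png",C)
```

```text
(no output)
```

View pics/p2.png

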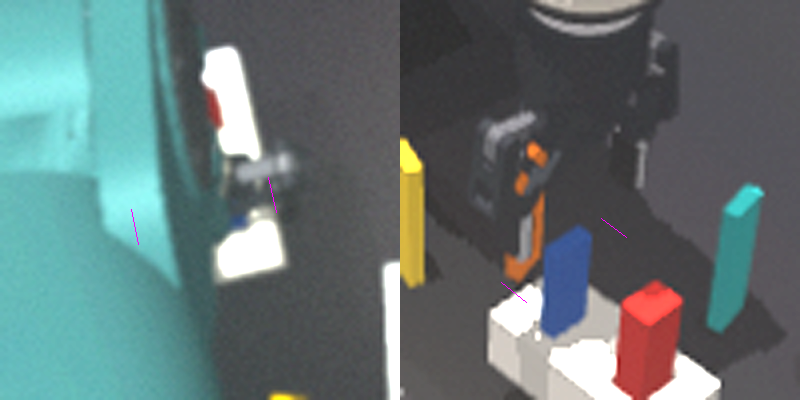

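Request:
{"fn": "play_rows", "kwargs": {"plan": [[[0,0,0,0,40],[0,0,0,0,80],[0,0,0,0,110],[0,0,0,0,110],[0,0,0,0,110]]]}}

```text
time_s: 2.8
tool_pos: [475.8, 157.6, 91.3]
orientation: [0.359, -3.121, 0.0]
contact_force: [0.4, 0.5, 0.1]
width: 0.568
gripper_force: 0.0
```

Run:
```python
from h import *
from station import imaging,read_state
a=imaging.grab_frame("scene");s=read_state();print(s["tool_pos"],s["width"])
B=cv2.resize(a["image"][70:170,320:420,::-1],None,fx=6,fy=6,interpolation=2)
q=(*s["tool_pos"][:2],.229);z=s["tool_pos"][2]-11;w=s["width"]*42.5
C=cv2.convertScaleAbs(B,alpha=2,beta=30)
for y in(w,-w):
    P=(proj(a,tf(q,[(-11,y,z),(11,y,z)]))-[320,70])*6
    cv2.line(C,tuple(map(int,P[0])),tuple(map(int,P[1])),(255,0,255),1)
cv2.imwrite("pics/p3.png",C)
```

```text
[475.81243233 157.60125121  91.25452778] 0.5708832344554405
```

View pics/p3.png

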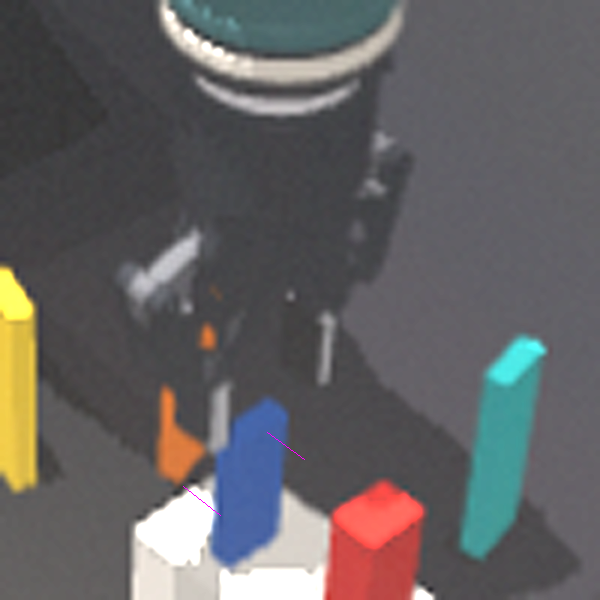

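Request:
{"fn": "play_rows", "kwargs": {"plan": [[[0,0,0,0,140],[0,0,0,0,160],[0,0,0,0,180],[0,0,0,0,180],[0,0,0,0,180]]], "squeeze": 25}}

```text
time_s: 3.48
tool_pos: [475.8, 157.6, 91.3]
orientation: [0.359, -3.121, 0.0]
contact_force: [-0.4, -0.5, 0.1]
width: 0.293
gripper_force: 0.0
```

Run:
```python
from h import *
from station import imaging,read_state
a=imaging.grab_frame("scene");b=imaging.grab_frame("top");s=read_state();print(s["tool_pos"],s["width"],s["gripper_force"],s["contact_force"])
B=cv2.resize(a["image"][70:170,320:420,::-1],None,fx=4,fy=4,interpolation=2)
A=cv2.resize(b["image"][170:270,190:290,::-1],None,fx=4,fy=4,interpolation=2)
cv2.imwrite("pics/p4.png",cv2.convertScaleAbs(np.hstack([A,B]),alpha=2,beta=30))
```

```text
[475.86161473 157.59923946  91.28573673] 0.2903086613595188 0.0 [-0.18262259  0.95494369 -0.1050522 ]
```

View pics/p4.png

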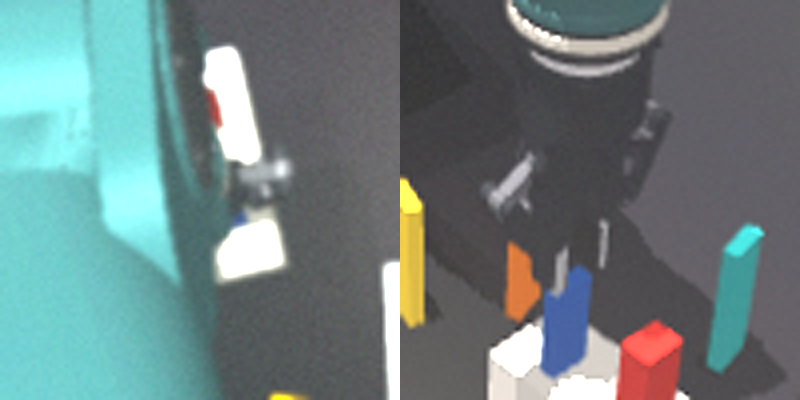

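Run:
```python
from h import *
from station import imaging,read_state
s=read_state()
for n,o in(("scene",(320,70)),("top",(190,170))):
    f=imaging.grab_frame(n);pickle.dump(f,open(n+"1.pkl","wb"))
    print(n,"origin px",proj(f,[[0,0,0]]).round(1))
    q=(*s["tool_pos"][:2],.229)
    for z in(80,92,113,153,200,250,300):print(z,((proj(f,tf(q,[(0,0,z),(0,-42,z),(0,42,z)]))-o)*4).round().tolist())
```

```text
scene origin px [[236.5  89.3]]
80 [[163.0, 316.0], [113.0, 348.0], [211.0, 284.0]]
92 [[164.0, 302.0], [114.0, 334.0], [212.0, 271.0]]
113 [[165.0, 277.0], [115.0, 310.0], [214.0, 246.0]]
153 [[168.0, 228.0], [117.0, 261.0], [219.0, 197.0]]
200 [[172.0, 167.0], [119.0, 200.0], [224.0, 136.0]]
250 [[177.0, 98.0], [122.0, 131.0], [230.0, 67.0]]
300 [[182.0, 24.0], [125.0, 56.0], [237.0, -7.0]]
top origin px [[306.4 418.2]]
80 [[208.0, 214.0], [275.0, 198.0], [140.0, 229.0]]
92 [[205.0, 212.0], [273.0, 196.0], [137.0, 228.0]]
113 [[200.0, 209.0], [269.0, 193.0], [131.0, 225.0]]
153 [[190.0, 202.0], [261.0, 185.0], [118.0, 218.0]]
200 [[177.0, 193.0], [252.0, 176.0], [102.0, 211.0]]
250 [[161.0, 183.0], [240.0, 165.0], [83.0, 202.0]]
300 [[145.0, 172.0], [227.0, 153.0], [62.0, 191.0]]
```

Width 0.29 with no force means the pads missed the blue bar. In the picture the fingertips sit near z≈115, about 35 mm above what the reported TCP implies. I'll reopen and lower in guarded steps to find the true tip height on the rack top (z = 45).

Request:
{"fn": "play_rows", "kwargs": {"plan": [[[0,0,0,0,110],[0,0,0,0,110],[0,0,0,0,110],[0,0,0,0,110],[0,0,0.01,0,110],[0,0,0.02,0,110],[0,0,0.03,0,110],[0,0,0.035,0,110],[0,0,0.035,0,110]]]}}

```text
time_s: 4.8
tool_pos: [475.6, 157.5, 55.9]
orientation: [0.359, -3.12, 0.0]
contact_force: [-0.4, 0.7, 1.2]
width: 0.568
gripper_force: 0.0
```

```bash
python3 mv.py 475.7 157.6 91 0.229
```

```text
pos [475.58 157.54  55.89] yaw 0.2291 tilt [-7.e-04 -1.e-04 -1.e+00] F [-0.43  0.71  1.24] w 0.568 gf 0.0 t 4.8
shift [-0.0001  0.     -0.0351] roll 0.0
```

Request:
{"fn": "play_rows", "kwargs": {"plan": [[[0,0,0.004,0,110],[0,0,0.008,0,110],[0,0,0.01,0,110],[0,0,0.01,0,110]]]}}

```text
time_s: 5.3
tool_pos: [475.7, 157.6, 46.2]
orientation: [0.359, -3.121, 0.0]
contact_force: [-1.2, 0.5, -0.3]
width: 0.566
gripper_force: 0.0
```

Request:
{"fn": "play_rows", "kwargs": {"plan": [[[0,0,0.004,0,110],[0,0,0.008,0,110],[0,0,0.008,0,110]]]}}

```text
time_s: 5.68
tool_pos: [475.6, 157.6, 38.0]
orientation: [0.359, -3.12, -0.0]
contact_force: [-0.6, -0.9, -0.1]
width: 0.57
gripper_force: 0.0
```

Request:
{"fn": "play_rows", "kwargs": {"plan": [[[0,0,0.004,0,110],[0,0,0.007,0,110],[0,0,0.007,0,110]]]}}

```text
time_s: 6.05
tool_pos: [475.6, 157.6, 31.0]
orientation: [0.359, -3.121, 0.0]
contact_force: [0.4, 0.3, 0.3]
width: 0.577
gripper_force: 0.0
```

Request:
{"fn": "play_rows", "kwargs": {"plan": [[[0,0,0.003,0,110],[0,0,0.003,0,110]]]}}

```text
time_s: 6.3
tool_pos: [475.7, 157.6, 28.1]
orientation: [0.359, -3.121, 0.0]
contact_force: [0.1, 0.3, -0.3]
width: 0.567
gripper_force: 0.0
```

Request:
{"fn": "play_rows", "kwargs": {"plan": [[[0,0,0.003,0,110],[0,0,0.003,0,110]]]}}

```text
time_s: 6.55
tool_pos: [475.7, 157.6, 25.1]
orientation: [0.359, -3.121, 0.0]
contact_force: [0.6, -0.3, -0.1]
width: 0.569
gripper_force: 0.0
```

Run:
```python
from h import *
from station import imaging,read_state
a=imaging.grab_frame("scene");s=read_state()
B=cv2.resize(a["image"][90:190,320:420,::-1],None,fx=6,fy=6,interpolation=2)
C=cv2.convertScaleAbs(B,alpha=2.6,beta=40)
q=(*s["tool_pos"][:2],.229)
for z,c in((45,(0,255,0)),(60,(255,0,255)),(75,(255,255,0))):
  for y in(24,-24):
    P=(proj(a,tf(q,[(-11,y,z),(11,y,z)]))-[320,90])*6
    cv2.line(C,tuple(map(int,P[0])),tuple(map(int,P[1])),c,1)
cv2.imwrite("pics/p5.png",C)
```

```text
(no output)
```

View pics/p5.png

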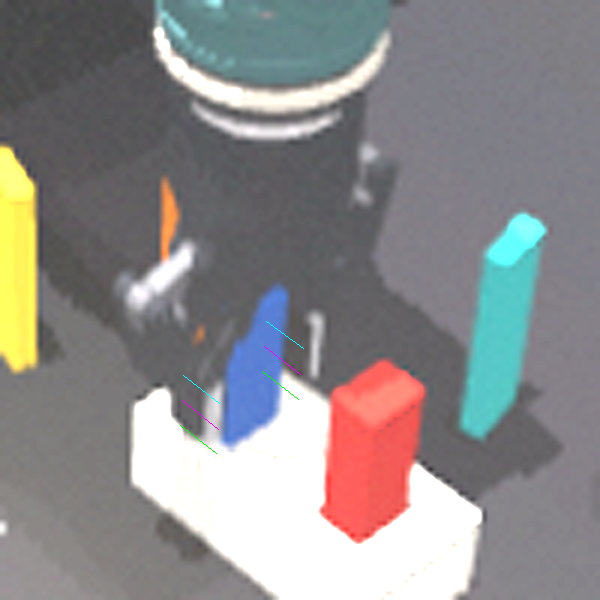

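The fingers now straddle the blue bar, with tips near z≈50 at (205,435) and (318,375). So the true tip is about 30 mm higher than nominal at this opening. I'll raise 30 mm and grip.

Request:
{"fn": "play_rows", "kwargs": {"plan": [[[0,0,-0.015,0,110],[0,0,-0.03,0,110],[0,0,-0.03,0,140],[0,0,-0.03,0,160],[0,0,-0.03,0,180],[0,0,-0.03,0,180],[0,0,-0.03,0,180],[0,0,-0.03,0,180]]], "squeeze": 25}}

```text
time_s: 7.6
tool_pos: [475.7, 157.6, 55.2]
orientation: [0.359, -3.121, -0.0]
contact_force: [-0.8, 0.7, -0.3]
width: 0.349
gripper_force: 26.1
```

Request:
{"fn": "play_rows", "kwargs": {"plan": [[[0,0,-0.01,0,180],[0,0,-0.03,0,180],[0,0,-0.05,0,180],[0,0,-0.075,0,180],[0,0,-0.1,0,180],[0,0,-0.1,0,180]]]}}

```text
time_s: 8.35
tool_pos: [476.8, 157.8, 157.2]
orientation: [-0.359, 3.118, 0.0]
contact_force: [0.9, 0.5, -1.4]
width: 0.351
gripper_force: 26.1
```

```bash
python3 mv.py 554.4 -64.1 155 0.232
```

```text
pos [476.84 157.81 157.24] yaw 0.2292 tilt [ 3.4e-03  6.0e-04 -1.0e+00] F [ 0.91  0.52 -1.42] w 0.351 gf 26.1 t 8.35
shift [-0.0251 -0.2337  0.0024] roll -0.003
```

Request:
{"fn": "play_rows", "kwargs": {"plan": [[[-0.003,-0.025,0,0,180],[-0.008,-0.07,0,0,180],[-0.013,-0.115,0,0,180],[-0.018,-0.16,0,0,180],[-0.023,-0.205,0,0,180],[-0.026,-0.228,0,0,180],[-0.026,-0.234,0,-0.003,180],[-0.026,-0.234,0,-0.003,180],[-0.026,-0.234,0,-0.003,180]]]}}

```text
time_s: 9.48
tool_pos: [554.0, -63.2, 155.4]
orientation: [0.366, -3.12, -0.0]
contact_force: [-0.7, -0.0, -0.0]
width: 0.344
gripper_force: 26.1
```

```bash
python3 mv.py 554.4 -64.1 155 0.232
python3 - <<'E'
from h import *
from station import imaging,read_state
a=imaging.grab_frame("scene");pickle.dump(a,open("sc2.pkl","wb"));b=imaging.grab_frame("top");pickle.dump(b,open("tp2.pkl","wb"))
s=read_state()
B=cv2.resize(a["image"][130:270,215:355,::-1],None,fx=4,fy=4,interpolation=2)
C=cv2.convertScaleAbs(B,alpha=1.5,beta=20)
q=(*s["tool_pos"][:2],.232);z=108
L=[(x,y,z) for x,y in((6,15),(-6,15),(-6,-15),(6,-15))]
P=(proj(a,tf(q,L))-[215,130])*4
cv2.polylines(C,[P.astype(np.int32)],True,(255,0,255),1)
cv2.imwrite("pics/p6.png",C)
E
```

```text
pos [553.95 -63.23 155.38] yaw 0.2333 tilt [-1.e-04  2.e-04 -1.e+00] F [-0.75 -0.03 -0.03] w 0.344 gf 26.1 t 9.475
shift [-0.0002 -0.0009  0.0004] roll 0.001
```

View pics/p6.png

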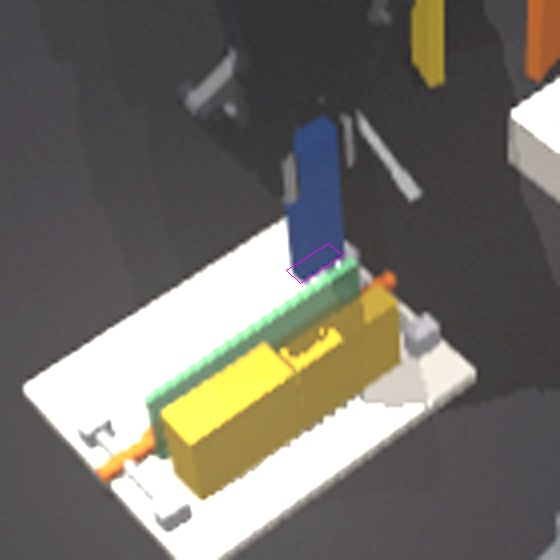

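Blue bar held upright. Its foot at (290–343, 250–283) matches the predicted outline above the wide gap, in front of the thin block at (350,325). Now a guarded descent.

Request:
{"fn": "play_rows", "kwargs": {"plan": [[[0,-0.001,0.015,0,180],[0,-0.001,0.027,0,180],[0,-0.001,0.033,0,180],[0,-0.001,0.036,0,180],[0,-0.001,0.038,0,180],[0,-0.001,0.04,0,180],[0,-0.001,0.04,0,180]]]}}

```text
time_s: 10.45
tool_pos: [554.6, -65.3, 115.3]
orientation: [-0.364, 3.12, 0.0]
contact_force: [0.0, -0.7, -0.4]
width: 0.344
gripper_force: 26.1
```

Request:
{"fn": "play_rows", "kwargs": {"plan": [[[0,0,0.004,0,180],[0,0,0.008,0,180],[0,0,0.012,0,180],[0,0,0.016,0,180],[0,0,0.016,0,180]]]}}

```text
time_s: 11.08
tool_pos: [554.3, -65.3, 98.9]
orientation: [0.364, -3.12, -0.0]
contact_force: [-0.6, -0.5, -1.1]
width: 0.349
gripper_force: 26.1
```

Request:
{"fn": "play_rows", "kwargs": {"plan": [[[0,0,0.006,0,180],[0,0,0.012,0,180],[0,0,0.018,0,180],[0,0,0.024,0,180],[0,0,0.024,0,180]]]}}

```text
time_s: 11.7
tool_pos: [554.2, -65.2, 74.7]
orientation: [0.364, -3.12, -0.001]
contact_force: [-0.4, 1.1, -0.2]
width: 0.347
gripper_force: 26.1
```

Request:
{"fn": "play_rows", "kwargs": {"plan": [[[0,0,0.006,0,180],[0,0,0.011,0,180],[0,0,0.0135,0,180],[0,0,0.0135,0,180]]]}}

```text
time_s: 12.2
tool_pos: [554.4, -65.3, 61.6]
orientation: [0.364, -3.12, -0.0]
contact_force: [0.9, 0.1, -0.3]
width: 0.349
gripper_force: 26.1
```

Request:
{"fn": "play_rows", "kwargs": {"plan": [[[0,0,0.001,0,180],[0,0,0.001,0,180]]]}}

```text
time_s: 12.45
tool_pos: [554.6, -65.3, 60.8]
orientation: [-0.364, 3.12, -0.0]
contact_force: [0.0, 0.9, -0.4]
width: 0.348
gripper_force: 26.1
```

Request:
{"fn": "play_rows", "kwargs": {"plan": [[[0,0,0.001,0,180],[0,0,0.001,0,180]]]}}

```text
time_s: 12.7
tool_pos: [554.5, -65.3, 59.8]
orientation: [-0.364, 3.12, 0.0]
contact_force: [0.4, 0.7, -0.4]
width: 0.35
gripper_force: 26.1
```

Request:
{"fn": "play_rows", "kwargs": {"plan": [[[0,0,0.001,0,180],[0,0,0.001,0,180]]]}}

```text
time_s: 12.95
tool_pos: [554.6, -65.4, 58.8]
orientation: [-0.364, 3.12, -0.0]
contact_force: [-0.9, 0.1, 0.3]
width: 0.349
gripper_force: 26.2
```

Request:
{"fn": "play_rows", "kwargs": {"plan": [[[0,0,0.001,0,180],[0,0,0.001,0,180]]]}}

```text
time_s: 13.2
tool_pos: [555.1, -65.7, 58.5]
orientation: [-0.364, 3.119, -0.002]
contact_force: [-2.0, -1.2, 11.2]
width: 0.35
gripper_force: 27.0
```

Request:
{"fn": "play_rows", "kwargs": {"plan": [[[0,0,0.0007,0,180],[0,0,0.0007,0,180]]]}}

```text
time_s: 13.45
tool_pos: [555.4, -65.9, 58.4]
orientation: [-0.363, 3.118, -0.002]
contact_force: [-2.4, -1.3, 17.9]
width: 0.349
gripper_force: 27.8
```

Foot touched the base at about the expected height. I'll back off slightly to unload it, then release.

Request:
{"fn": "play_rows", "kwargs": {"plan": [[[0,0,-0.0015,0,180],[0,0,-0.0015,0,180],[0,0,-0.0015,0,150],[0,0,-0.0015,0,130],[0,0,-0.0015,0,110],[0,0,-0.0015,0,110],[0,0,-0.0015,0,110]]]}}

```text
time_s: 14.32
tool_pos: [554.5, -65.3, 58.6]
orientation: [0.364, -3.12, -0.0]
contact_force: [-0.7, -0.6, 0.1]
width: 0.57
gripper_force: 0.0
```

```bash
cat > blue.py <<'E'
from h import *
from station import imaging,read_state
import sys
from scipy.optimize import least_squares as ls
S=(553.7,-102.3,.232)
for n in("scene","top"):
    f=imaging.grab_frame(n);h=cv2.cvtColor(f["image"],cv2.COLOR_RGB2HSV)
    m=((h[...,0]>100)&(h[...,0]<125)&(h[...,1]>120)&(h[...,2]>50)).astype(np.uint8)
    box=np.zeros_like(m);x0,y0,x1,y1=(255,130,345,240) if n=="scene" else (280,140,420,240)
    box[y0:y1,x0:x1]=1;k,l,st,c=cv2.connectedComponentsWithStats(m*box)
    if k>1:
        i=1+st[1:,4].argmax();print(n,st[i],c[i].round(1))
        pts=np.argwhere(l==i)
        for r in range(st[i][1],st[i][1]+st[i][3],4):
            w=np.where(l[r]==i)[0];print(r,w.min(),w.max(),end="; ")
        print()
    L=[(x,y,z) for z in(12,72,117) for x,y in((3.5,22),(3.5,52),(15.5,52),(15.5,22))]
    print("pred for x=9.5,y=37:",proj(f,tf(S,L)).round(1).tolist())
E
python3 blue.py; python3 mv.py 554.4 -64.1 155 0.232
```

```text
scene [288 190  13  24 212] [294. 201.]
190 297 297; 194 291 299; 198 288 300; 202 288 300; 206 289 299; 210 289 293; 
pred for x=9.5,y=37: [[289.3, 223.7], [299.1, 216.9], [302.3, 219.9], [292.5, 226.7], [287.5, 208.0], [297.8, 201.1], [301.1, 204.2], [290.9, 211.1], [286.1, 195.3], [296.7, 188.4], [300.1, 191.4], [289.5, 198.5]]
pred for x=9.5,y=37: [[337.6, 196.8], [326.4, 199.4], [325.3, 195.0], [336.5, 192.4], [338.9, 193.2], [327.1, 196.0], [326.0, 191.3], [337.7, 188.6], [340.0, 190.3], [327.8, 193.1], [326.6, 188.3], [338.8, 185.5]]
pos [554.53 -65.33  58.57] yaw 0.2322 tilt [-0.  0. -1.] F [-0.08 -0.4   0.01] w 0.564 gf 0.0 t 14.425
shift [-0.0002  0.0012 -0.0964] roll 0.0
```

Request:
{"fn": "play_rows", "kwargs": {"plan": [[[0,0,-0.004,0,110],[0,0,-0.015,0,110],[0,0,-0.035,0,110],[0,0,-0.06,0,110],[0,0,-0.09,0,110],[0,0,-0.09,0,110]]]}}

```text
time_s: 15.18
tool_pos: [555.8, -65.7, 151.2]
orientation: [-0.363, 3.117, -0.002]
contact_force: [1.1, 0.1, -0.7]
width: 0.569
gripper_force: 0.0
```

```bash
python3 blue.py; python3 mv.py 516.8 -141.8 148 0.232
```

```text
scene [288 190  13  24 208] [294.1 201. ]
190 297 297; 194 291 299; 198 288 300; 202 289 300; 206 289 299; 210 289 293; 
pred for x=9.5,y=37: [[289.3, 223.7], [299.1, 216.9], [302.3, 219.9], [292.5, 226.7], [287.5, 208.0], [297.8, 201.1], [301.1, 204.2], [290.9, 211.1], [286.1, 195.3], [296.7, 188.4], [300.1, 191.4], [289.5, 198.5]]
pred for x=9.5,y=37: [[337.6, 196.8], [326.4, 199.4], [325.3, 195.0], [336.5, 192.4], [338.9, 193.2], [327.1, 196.0], [326.0, 191.3], [337.7, 188.6], [340.0, 190.3], [327.8, 193.1], [326.6, 188.3], [338.8, 185.5]]
pos [554.61 -65.37 148.9 ] yaw 0.2322 tilt [ 6.e-04 -2.e-04 -1.e+00] F [ 0.01 -0.33 -0.34] w 0.57 gf 0.0 t 15.275
shift [ 0.0544 -0.0657  0.0009] roll 0.0
```

Request:
{"fn": "play_rows", "kwargs": {"plan": [[[0.03,-0.035,0,0,180],[0.054,-0.066,0,0,255],[0.054,-0.066,0,0,255],[0.054,-0.066,0,0,255],[0.054,-0.066,0.03,0,255],[0.054,-0.066,0.06,0,255],[0.054,-0.066,0.085,0,255],[0.054,-0.066,0.1,0,255],[0.054,-0.066,0.11,0,255],[0.054,-0.066,0.11,0,255]]]}}

```text
time_s: 16.52
tool_pos: [517.1, -141.4, 38.1]
orientation: [0.365, -3.119, -0.001]
contact_force: [0.2, 0.2, 0.1]
width: -0.001
gripper_force: 0.0
```

```bash
python3 mv.py 516.8 -141.8 38 0.232
```

```text
pos [ 517.05 -141.36   38.14] yaw 0.2329 tilt [-9.e-04  4.e-04 -1.e+00] F [0.21 0.18 0.12] w -0.001 gf 0.0 t 16.525
shift [ 0.0003 -0.0004  0.0001] roll 0.001
```

Request:
{"fn": "play_rows", "kwargs": {"plan": [[[-0.006,0,0,0,255],[-0.012,0,0,0,255],[-0.012,0,0,0,255]]]}}

```text
time_s: 16.9
tool_pos: [529.6, -139.2, 38.9]
orientation: [-0.364, 3.12, -0.001]
contact_force: [0.6, -0.3, 0.2]
width: 0.001
gripper_force: 0.0
```

Request:
{"fn": "play_rows", "kwargs": {"plan": [[[-0.005,0,0,0,255],[-0.01,0,0,0,255],[-0.01,0,0,0,255]]]}}

```text
time_s: 17.27
tool_pos: [538.9, -136.9, 38.6]
orientation: [-0.364, 3.12, -0.0]
contact_force: [0.4, 0.2, -0.2]
width: -0.0
gripper_force: 0.0
```

Request:
{"fn": "play_rows", "kwargs": {"plan": [[[-0.002,0,0,0,255],[-0.004,0,0,0,255],[-0.004,0,0,0,255]]]}}

```text
time_s: 17.65
tool_pos: [542.6, -136.0, 38.6]
orientation: [-0.364, 3.12, -0.0]
contact_force: [0.2, 0.3, -0.7]
width: 0.001
gripper_force: 0.0
```

Request:
{"fn": "play_rows", "kwargs": {"plan": [[[-0.002,0,0,0,255],[-0.003,0,0,0,255],[-0.003,0,0,0,255]]]}}

```text
time_s: 18.02
tool_pos: [545.3, -135.3, 38.5]
orientation: [0.364, -3.12, -0.0]
contact_force: [-1.6, 0.1, -0.5]
width: 0.001
gripper_force: 0.8
```

Request:
{"fn": "play_rows", "kwargs": {"plan": [[[-0.002,0,0,0,255],[-0.003,0,0,0,255],[-0.003,0,0,0,255]]]}}

```text
time_s: 18.4
tool_pos: [548.4, -134.6, 38.5]
orientation: [0.364, -3.12, -0.0]
contact_force: [-1.8, -0.6, 1.1]
width: -0.001
gripper_force: 1.0
```

```bash
cat > fz.py <<'E'
from station import imaging,read_state
import numpy as np
F=[];P=[]
for i in range(5):
    imaging.grab_frame("top");s=read_state();F.append(s["contact_force"]);P.append(s["tool_pos"])
d=np.array([553.7,-102.3]);p=np.mean(P,0);e=p[:2]-d;c,k=np.cos(.232),np.sin(.232);f=np.mean(F,0)
print("stand x,y",(c*e[0]+k*e[1]).round(2),(-k*e[0]+c*e[1]).round(2),"z",p[2].round(1),"push",(-(c*f[0]+k*f[1])).round(2),"fz",f[2].round(2),"t",s["time_s"])
E
python3 fz.py
```

```text
stand x,y -12.66 -30.2 z 38.6 push 1.94 fz 0.28 t 18.65
```

Request:
{"fn": "play_rows", "kwargs": {"plan": [[[-0.001,0,0,0,255],[-0.002,0,0,0,255],[-0.002,0,0,0,255]]]}}

```text
time_s: 19.02
tool_pos: [550.1, -134.2, 38.5]
orientation: [0.364, -3.12, 0.0]
contact_force: [-3.8, -1.5, 1.6]
width: 0.003
gripper_force: 2.2
```

```bash
python3 fz.py
```

```text
stand x,y -10.83 -30.2 z 38.5 push 5.1 fz 1.29 t 19.275
```

Request:
{"fn": "play_rows", "kwargs": {"plan": [[[-0.0005,0,0,0,255],[-0.001,0,0,0,255],[-0.001,0,0,0,255]]]}}

```text
time_s: 19.65
tool_pos: [550.2, -134.2, 38.5]
orientation: [0.363, -3.119, 0.001]
contact_force: [-10.6, -3.8, 5.4]
width: -0.002
gripper_force: 5.6
```

```bash
python3 fz.py
```

```text
stand x,y -10.77 -30.19 z 38.5 push 10.98 fz 4.97 t 19.9
```

```bash
sed -i 's/(3.5,22),(3.5,52),(15.5,52),(15.5,22)/(7,22),(7,52),(19,52),(19,22)/' blue.py; python3 blue.py; python3 fz.py
```

```text
scene [288 190  14  23 210] [294.4 201.1]
190 298 298; 194 292 300; 198 288 300; 202 289 301; 206 289 299; 210 289 293; 
pred for x=9.5,y=37: [[290.2, 224.6], [300.0, 217.8], [303.2, 220.8], [293.4, 227.6], [288.5, 208.9], [298.7, 202.0], [302.1, 205.1], [291.8, 212.0], [287.1, 196.2], [297.7, 189.3], [301.1, 192.3], [290.5, 199.4]]
top [327 188   7   7  25] [329.6 190.3]
188 329 333; 192 328 330; 
pred for x=9.5,y=37: [[337.2, 195.5], [326.1, 198.1], [325.0, 193.7], [336.1, 191.1], [338.6, 191.9], [326.8, 194.6], [325.7, 190.0], [337.4, 187.2], [339.6, 188.9], [327.4, 191.7], [326.3, 186.9], [338.4, 184.1]]
stand x,y -10.77 -30.17 z 38.5 push 11.14 fz 4.46 t 20.25
```

Run:
```python
from h import *
from station import imaging
S=(553.7,-102.3,.232);a=pickle.load(open("scene.pkl","rb"));b=imaging.grab_frame("scene")
xs=np.arange(-14,14,1.)
def prof(f):
    o=[]
    for x in xs:
        p=proj(f,tf(S,[(x,y,73) for y in np.r_[-70:-55:2.]])).astype(np.float32)
        v=cv2.remap(f["image"],p[None,:,0],p[None,:,1],1)[0].astype(float).mean(0);o.append(v[1]-v[0])
    return np.array(o)
A,B=prof(a),prof(b)
print(A.round().astype(int).tolist());print(B.round().astype(int).tolist())
for n,v in(("before",A),("now",B)):
    w=np.clip(v-8,0,None);print(n,(w*xs).sum()/w.sum())
```

```text
[-1, -1, -1, -1, -1, 0, 2, 7, 17, 31, 44, 54, 55, 50, 41, 31, 24, 19, 19, 18, 17, 14, 7, -7, -20, -29, -32, -34]
[-7, -7, -7, -7, -7, -7, -7, -7, -7, -7, -7, -7, -6, -2, 6, 18, 32, 46, 55, 56, 51, 39, 22, 3, -14, -24, -31, -34]
before -0.9632210607820364
now 4.665362035225049
```

The plate has moved about 7 mm and a stable push of about 11 N is held. Handing in.

```bash
python3 -c "
from station import job
print(job.finish_job())"
```

```text
the job is handed in; nothing more can be done
None
```

The blue spacer stands in the wide half of the gap, let go, and the glass plate is held pressed on it: about 7 mm of travel in the camera image and about 11 N of push. I handed the job in at about 20 s; the hand-in call gave no verdict.

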